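# Vent the locked vacuum box and hold its key turned

### The arm

A 6-joint arm with a two-finger parallel gripper is mounted at the origin on a cart in front of the work surface, level with it; the furniture and walls round the work are solid. World frame = base frame: x ahead of the robot, y to its left, z up, the work surface at z = 0. Lengths are in m, angles in degrees, forces in N, time in s.
With the tool pointing down it reaches from about 0.375 to 0.9 m from the base axis. Payload 3.1 kg.
Tool frame: the origin (TCP) lies on the centre line of the jaws, within the pads' length; the fingertips stand 8 mm ahead of it and the grasp point (between the pads) lies 11 mm behind it; z points along the fingers, y is the line along which they close (so a half turn about z gives the same grasp; the last joint's range is limited). The gripper opens to 87 mm and grips with 3 to 60 N. Pads are 19 mm wide; open, the fingers measure 117 mm over their backs; the gripper's body (75 mm by 190 mm) begins 51 mm behind the grasp point.
Start: joints at [56.408, 30.224, 82.088, -0, 67.689, -10.227], TCP at [0.248, 0.574, 0.231] pointing down, gripper open.
Joint ranges: [-176.69, 176.69], [-43.24, 126.21], [12.49, 139.97], [-82, 262], [0, 151.66], [-163.58, 163.58]. Speed limits (degrees/s): [159.86, 159.86, 180, 180, 180, 180].

### API

Orientations are given as a 3x3 rotation matrix whose columns are the frame's x, y, z axes.
In Python, from rig import * gives the robot as it stands.
- The arm moves only by the tool step_arm, never from a script. Its argument "targets" is a list of rows, each a list of 5 numbers: the opening, from -1 (shut) to 1 (fully open), then the shift along the world's x, y, z normalised to -1 to 1, where 1 is 0.25 m, then the turn about the world's z normalised to -1 to 1, where 1 is 180 degrees. In form: [[fingers, x, y, z, turn], ...]. A call has 1 to 20 rows; each row is the pose to reach, as a shift and turn from the pose commanded when the call began, turning the shorter way round; what a row does not reach only later rows make up. A row lasts 1/10 s, in which the tool goes at most 50 mm and 8.59 degrees, less where a joint would pass 70% of its speed; a pose out of reach is approached as far as the arm can. A call with a number of a shift or a turn outside -1 to 1 is refused whole. A call with a gripper value outside its range is refused whole. The fingers move at their own pace and stop on an object; the grip force is fixed at half the most. Time passes only in rows, so rows that repeat a pose let the fingers close. It gives the time, the measured TCP pose, the force, the opening and the grip force at its end, in the units of the state.
- read_state(): the state, without advancing time (a new reading comes with each control period).
- capture(name): name is "scene" or "top" or "wrist"; returns a dict with "color" (384x512x3 uint8, red, green, blue), "mtx" (3x3 intrinsics, pixels), "pose" (4x4, takes a point from camera to world coordinates). Camera axes: x right, y down, z forward; pixel columns grow to the right and rows downward; lengths in m; the calibration is good to about 2 mm. A picture is of the moment at which its call begins. There is no depth.
- hand_in(): hands the job in; it is judged then, once.
The state is a dict: "time_s": time; "joint_positions": joint angles; "qvel": joint speeds; "tau": joint torques, N m; "position": TCP position; "tcp_rot": TCP orientation; "force": force on the tool from outside, world axes, zero at the start; "moment": the same for the moment, N m; "opening": opening from 0.0 (shut) to 1.0 (fully open); "grasp_force": force on a finger pad.
Only numpy, scipy, OpenCV 4.12 (cv2) and the standard library are available. Lean on these libraries where they do the work, as an engineer would, in place of code of your own. Each camera call takes 0.05 s, during which the arm holds its last target. There are 200 camera calls.

### The job

Open the lock of the vacuum box for me. First let the air in, or the lid stays sucked down: push the round vent button on its lid down to its stop, keep it down for about a second and let it up again. Then take the key with the round head out of the key stand, work it into the keyway past the sticky pins until its collar sits on the lock plate, turn it a quarter turn clockwise to its stop and finish while holding it turned there against the spring, so that I can lift the lid; do not force the key, and leave the other key and the things around alone.

Things in the scene. Friction and masses are not known exactly. Their poses are not given: they have to be found in the camera images.
- lock_box: grey vacuum box with white lid, 150 (x) x 140 (y) x 70 mm high, fixed; origin at the centre of its underside, z up, -x its front. On its top, on its line y = 0: a square steel lock plate in front (46 x 46 mm, top 76 mm above the worktop, keyway in its middle at x = -40 mm), the vent button behind at x = +36 mm, between them a small steel catch that draws back as the key turns
- keyway (a point): centre of the keyway at the plate's top face, axes as the box's. Slot 19.5 mm along the box's y, 6.6 mm along x, edges bevelled 2 mm, over 30 mm deep. The plate stays; under it (from 7.5 mm down) a plug with the same slot turns. Four sprung sticky pins stand into the slot's ends 12 to 21 mm down: passing them takes a straight push of 12 to 20 N, less with a small rocking of the key
- lock (a joint): turn of the plug in rad, 0 at rest, grows clockwise seen from above, stop at 1.5 (a quarter turn). A spring turns it back: 0.06 N m at rest, 0.15 N m at the stop. It turns only with the key pushed home (within 2 mm); the key has about 0.1 rad of play in the slot. While turned, the key cannot be pulled out
- vent_top (a point): centre of the top of the vent button: round grey plunger of 26 mm diameter in a black ring on the lid, 36 mm behind the box's centre; moves straight down
- vent (a joint): travel of the vent button in m: 0 up, 0.007 at its stop; a spring lifts it, fully down takes about 6 N
- key: the box's key: steel, black round head, 30 to 55 g. Origin at the underside of its collar (15.6 mm diameter, 3 mm thick), z up to the head, y along the flat of head and blade, x through the thickness. Same both ways round (half turn about z). Home in the lock, its collar sits on the plate, its origin is at the keyway point and its y lies along the box's y until turned
- other_key: another key with a narrow rectangular black head (17 mm wide, 30 mm high), otherwise as the first; must stay in the stand
- key_stand: wooden block 56 x 108 mm at its foot, 45 mm high, fixed; origin at the centre of its underside. Two slots 50 mm apart along its y, at y = -25 and +25 mm, hold the two keys upright, in either order, collars on its top, the keys' y along the stand's y; 34 mm deep, about 1 mm play
- balm_tin: round flat tin, 90 mm diameter, 32 mm high, loose, behind the key stand; leave alone
- lime: lime, about 46 mm, loose, in front of the key stand; leave alone
- salt_shaker: glass salt shaker with steel cap, 44 mm diameter, 90 mm high, loose; leave alone
- garlic: bulb of garlic, 56 mm, loose; leave alone
- key_head (a point): centre of the round head, 26 mm above the key's origin: disc 32 mm across (y, z), 9 mm thick (x), flat faces; grip it across the 9 mm
- key_tip (a point): point of the key's blade, 30.5 mm below its origin. Below the collar come 8 mm of 5 mm round shaft, then the blade, 17 mm wide (y) and 5 mm thick (x), straight down to 22 mm below the origin, then tapering to this point

How it is judged (in metres and radians):
On the way, in this order (a step that is already met when the one before it is completed fails the run):
1. the vent button is kept down at its stop (within 1 mm) for 0.6 s, the key still in the stand (value of joint vent above 0.006 m and distance of key from where it was at the start of the episode below 0.02 m), for 0.6 s.
2. the key is home in the keyway with its collar on the plate, the lock not yet turned, the vent button up (z of key in the frame of keyway below 0.0025 m and horizontal distance between key and keyway below 0.004 m and angle between key's own z axis and vertical below 0.12 rad and value of joint lock below 0.3 rad and value of joint vent below 0.002 m), for 0.1 s.
3. the key has turned the lock to its stop (value of joint lock above 1.3 rad and horizontal distance between key and keyway below 0.004 m), for 0.2 s.
At the end, for the whole second after the job is handed in: fingers hold the key (over 2 N), upright within 0.12 rad, collar within 3 mm of the lock plate, axis within 4 mm of the keyway's, lock held beyond 1.3 rad; vent button up (within 2 mm); the other key within 10 mm of its start (all of step 3 and z of key in the frame of keyway between -0.003 and 0.003 m and angle between key's own z axis and vertical below 0.12 rad and contact force between the fingers and key above 2 N and value of joint vent below 0.002 m and distance of other_key from where it was at the start of the episode below 0.01 m); the arm keeps its last pose, push and grip.
It fails at once if the key is forced: more than 90 N between the key and the box (all contact points added up) (contact force between key and lock_box above 90 N).
It fails at once if the other key is lifted or knocked (more than 15 mm) (distance of other_key from where it was at the start of the episode above 0.015 m).
It fails at once if a bystander is shoved by more than 30 mm (distance of any of balm_tin, lime, salt_shaker, garlic from where it was at the start of the episode above 0.03 m).
It also fails if it takes over 61 s, if anything falls off the work surface, if the arm or the gripper's body presses on something with over 40 N, if the wrist force passes 120 N, or if a joint passes its speed limit or range.

## Working session

There is one attempt and no reset: what is moved stays moved. The work goes in short steps, Python scripts to look and compute and a tool call to move; the robot and the scene stay as the last step left them, time stands still between calls to the robot, and variables do not carry over. Pictures are saved under pics/ and viewed, at most 12 in all, crops included, and the job is handed in when it is done.

Besides the shell and the picture viewer there is one more tool, called after ">>>" as a command line: name --pt "numbers of a row" for each row, then --argument value for the rest. step_arm: Moves the arm, as the interface text tells. Scaled input: -1 to 1 covers 0.25 m each way for a shift and 180 degrees each way for a turn. Its arguments: {"type":"object","properties":{"targets":{"type":"array","items":{"type":"array","items":{"type":"number"}}}},"required":["targets"]}

```bash
ls; mkdir -p pics; cat > h.py <<'E'
from rig import *
import numpy as np, cv2
def ray(c,u,v):
    d=np.linalg.inv(c["mtx"])@np.array([u,v,1.]); T=np.array(c["pose"]); return T[:3,3],T[:3,:3]@d
def onz(c,u,v,z):
    o,d=ray(c,u,v); return o+d*(z-o[2])/d[2]
def proj(c,p):
    T=np.linalg.inv(np.array(c["pose"])); q=np.array(c["mtx"])@(T[:3,:3]@np.array(p)+T[:3,3]); return q[:2]/q[2]
def tri(a,pa,b,pb):
    o1,d1=ray(a,*pa);o2,d2=ray(b,*pb);d1/=np.linalg.norm(d1);d2/=np.linalg.norm(d2)
    s=np.linalg.lstsq(np.c_[d1,-d2],o2-o1,rcond=None)[0];x=o1+s[0]*d1;y=o2+s[1]*d2
    return (x+y)/2,np.linalg.norm(x-y)
E
python3 - <<'E'
from h import *
ims=[]
import pickle
for n in("top","scene"):
    c=capture(n);pickle.dump(c,open(n+".pkl","wb"));cv2.imwrite(f"pics/{n}0.png",cv2.resize(c["color"][:,:,::-1],(800,600),interpolation=cv2.INTER_CUBIC))
    print(n,np.round(c["pose"],3).tolist(),np.round(c["mtx"],1).tolist())
print(read_state())
E
```

```text
pics
top [[-0.015, -0.992, 0.125, 0.375], [-0.999, 0.018, 0.027, -0.151], [-0.029, -0.125, -0.992, 1.06], [0.0, 0.0, 0.0, 1.0]] [[468.5, 0.0, 268.0], [0.0, 468.5, 193.5], [0.0, 0.0, 1.0]]
scene [[-0.48, -0.62, 0.621, -0.099], [-0.877, 0.355, -0.324, 0.173], [-0.02, -0.7, -0.714, 0.798], [0.0, 0.0, 0.0, 1.0]] [[465.3, 0.0, 259.2], [0.0, 465.3, 197.7], [0.0, 0.0, 1.0]]
{'time_s': 0.1, 'joint_positions': array([ 5.64056616e+01,  3.02744445e+01,  8.21498307e+01,  6.41282989e-04,
        6.76906387e+01, -1.02270647e+01]), 'qvel': array([ 0.07426504, -0.17383345, -0.10373939, -0.00104281, -0.00055319,
        0.03603444]), 'tau': array([-3.31436822e-04, -4.40985739e+01, -1.77150697e+01,  6.35159668e-02,
        5.33235376e-02, -3.63819481e-05]), 'position': array([0.24748796, 0.57319591, 0.22965649]), 'tcp_rot': array([[-9.17979425e-01,  3.96626429e-01, -1.11835699e-03],
       [ 3.96627836e-01,  9.17977989e-01, -1.66490935e-03],
       [ 3.66280055e-04, -1.97192404e-03, -9.99997989e-01]]), 'force': array([ 1.29848547, -0.23570848, -0.45783371]), 'moment': array([-0.00789562,  0.0031287 ,  0.03574371]), 'grasp_force': 0.0, 'opening': 0.9986227976466823}
```

View pics/top0.png

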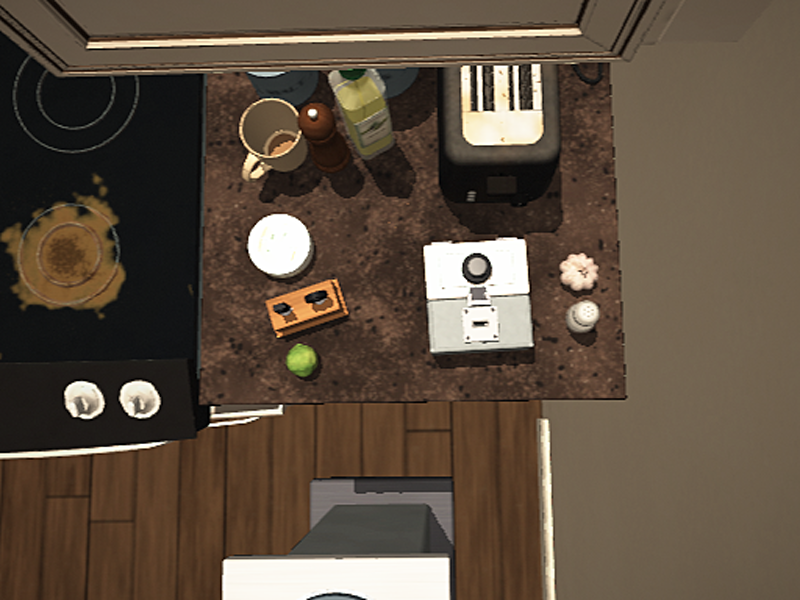

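View pics/scene0.png

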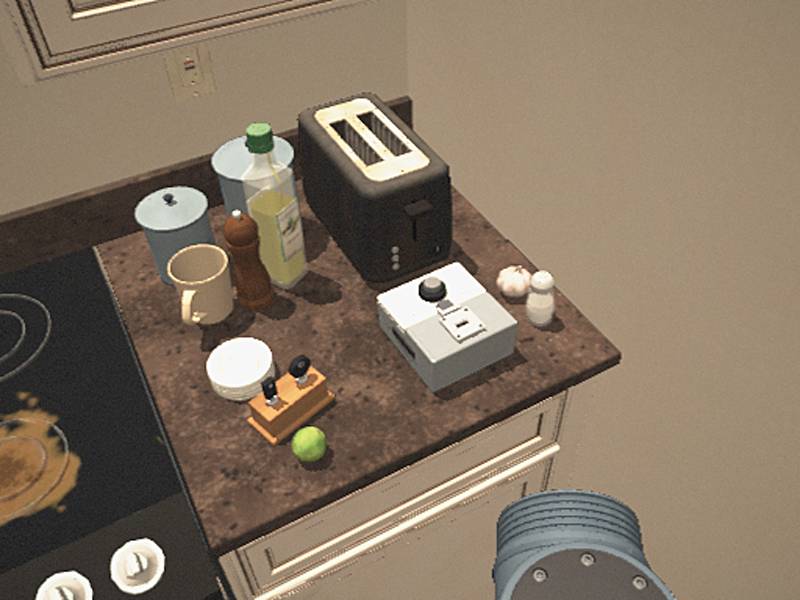

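Top view (800x600 scale): box with vent at (477,266), keyway at (481,324); stand at (307,307), with its right key at (318,296) and left key at (282,309). In the scene view the round head is the right one, at (300,366). The vent is at (432,287) and the keyway at (462,323).

```bash
python3 - <<'E'
from h import *
import pickle
t=pickle.load(open("top.pkl","rb"));s=pickle.load(open("scene.pkl","rb"))
k=512/800
for n,a,b in(("vent",(477,266),(432,287)),("keyway",(481,324),(462,323)),("round",(318,297),(300,366)),("other",(282,309),(269,388))):
    p,e=tri(t,np.array(a)*k,s,np.array(b)*k);print(n,p.round(4),round(e,4))
for q in((483,324),(480,323)): print(onz(t,q[0]*k,q[1]*k,.076))
# stand top orange outline; box lid corners
for q in((425,240),(527,238),(534,350),(430,352)): print("box",onz(t,q[0]*k,q[1]*k,.07).round(4))
def crop(c,x,y,w,h,f):
    return cv2.resize(c["color"][y:y+h,x:x+w,::-1],None,fx=f,fy=f,interpolation=cv2.INTER_CUBIC)
a=crop(t,165,170,65,50,6);b=crop(t,265,145,85,85,6)
d=crop(s,155,215,65,75,4);e=crop(s,235,165,100,80,4)
W=np.zeros((600,800,3),np.uint8)
W[:300,:390]=a; 
W[:300,400:800]=cv2.resize(crop(t,265,145,80,60,5),(400,300)); W[300:600,:260]=d; W[300:600,300:700]=e[:300]
cv2.imwrite("pics/mix.png",W)
E
```

```text
vent [ 0.5461 -0.2058  0.0786] 0.0035
keyway [ 0.4679 -0.2088  0.0741] 0.0018
round [0.5095 0.0131 0.0708] 0.0009
other [0.4936 0.062  0.073 ] 0.0009
[ 0.46819726 -0.21063342  0.076     ]
[ 0.46962006 -0.20663562  0.076     ]
box [ 0.5863 -0.1342  0.07  ]
box [ 0.5862 -0.2743  0.07  ]
box [ 0.4324 -0.2786  0.07  ]
box [ 0.432  -0.1386  0.07  ]
```

View pics/mix.png

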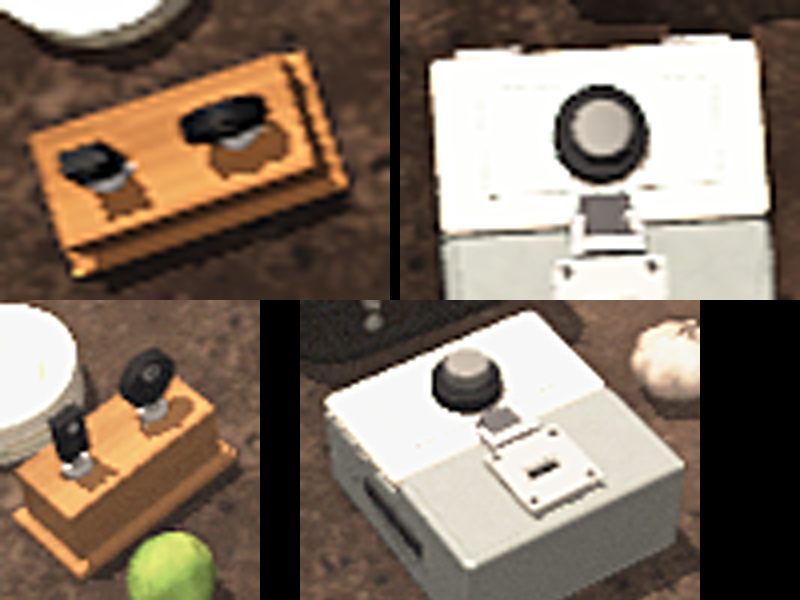

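>>> step_arm --pt "1 0.16 -0.2 0 0.04" --pt "1 0.32 -0.4 0 0.08" --pt "1 0.48 -0.6 0 0.12" --pt "1 0.64 -0.8 0 0.13" --pt "1 0.76 -1 0 0.13" --pt "1 0.76 -1 0 0.13"

```text
time_s: 0.7
position: [0.4305, 0.3336, 0.2303]
tcp_rot: [[-1.0, -0.001, -0.0], [-0.001, 1.0, -0.0], [0.0, -0.0, -1.0]]
force: [0.4, 0.9, -0.1]
opening: 0.999
grasp_force: 0.0
```

>>> step_arm --pt "1 0 -0.2 0 0" --pt "1 0 -0.4 0 0" --pt "1 0 -0.6 0 0" --pt "1 0 -0.8 0 0" --pt "1 0 -1 0 0" --pt "1 0 -1 0 0" --pt "1 0 -1 0 0" --pt "1 0 -1 0 0" --pt "1 0 -1 0 0"

```text
time_s: 1.6
position: [0.4295, 0.0869, 0.2304]
tcp_rot: [[-1.0, -0.003, -0.0], [-0.003, 1.0, 0.0], [0.0, 0.0, -1.0]]
force: [-0.3, 0.5, -0.4]
opening: 1.001
grasp_force: 0.0
```

```bash
python3 - <<'E'
from h import *
import pickle
c=capture("wrist");s=read_state();pickle.dump(c,open("w1.pkl","wb"));cv2.imwrite("pics/w1.png",cv2.resize(c["color"][:,:,::-1],(800,600),interpolation=cv2.INTER_CUBIC))
print(np.round(c["pose"],3),s["position"],s["tcp_rot"].round(3),s["joint_positions"].round(1),s["time_s"])
print(proj(c,[.51,.013,.071])/.64,proj(c,[.468,-.209,.076])/.64)
E
```

```text
[[-0.001  0.971  0.24   0.363]
 [ 1.     0.002 -0.001  0.088]
 [-0.001  0.24  -0.971  0.385]
 [ 0.     0.     0.     1.   ]] [0.42948207 0.08689466 0.23043958] [[-1.    -0.004 -0.   ]
 [-0.004  1.     0.   ]
 [ 0.     0.    -1.   ]] [ -3.2  15.9 107.7   0.   56.4 -93.5] 1.65
[302.11538986 382.07183706] [  6.64318629 333.41970721]
```

View pics/w1.png

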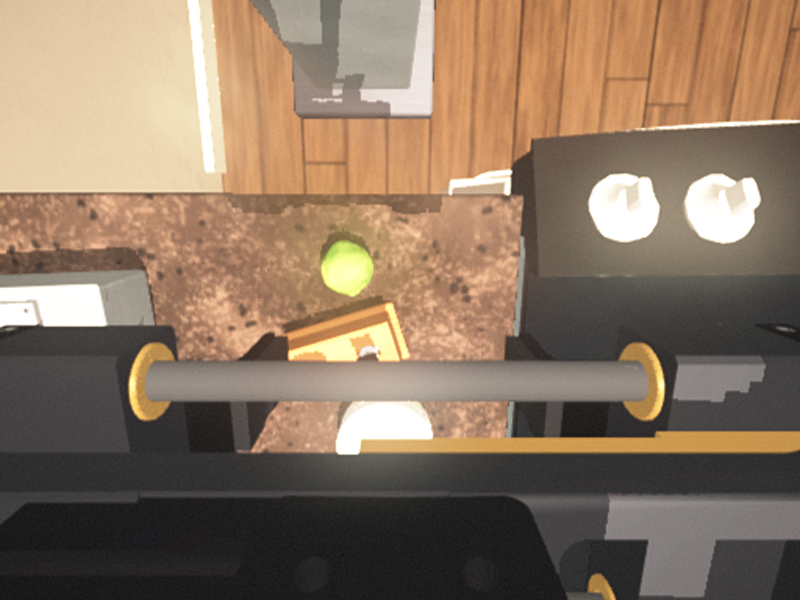

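Wrist view: the gripper hides the lower half of the image (rows above 320 of 600 are clear), and the lime is at (347,267). I'll shift the tool forward so the stand and the box fall in the clear part.

>>> step_arm --pt "1 0.16 -0.06 0 0" --pt "1 0.32 -0.12 0 0" --pt "1 0.46 -0.18 0 0" --pt "1 0.52 -0.2 0 0" --pt "1 0.52 -0.2 0 0" --pt "1 0.52 -0.2 0 0"

```text
time_s: 2.25
position: [0.5585, 0.0369, 0.2299]
tcp_rot: [[-1.0, -0.002, -0.003], [-0.002, 1.0, 0.001], [0.003, 0.001, -1.0]]
force: [-0.8, -0.5, 0.4]
opening: 0.999
grasp_force: 0.0
```

```bash
python3 - <<'E'
from h import *
import pickle
c=capture("wrist");s=read_state();pickle.dump(c,open("w2.pkl","wb"))
print(c["pose"].round(4).tolist(),s["position"])
E
```

```text
[[-0.0007, 0.9712, 0.2382, 0.4924], [1.0, 0.0009, -0.001, 0.038], [-0.0012, 0.2382, -0.9712, 0.3851], [0.0, 0.0, 0.0, 1.0]] [0.55805001 0.03687377 0.23002969]
```

>>> step_arm --pt "-1 0 -0.2 0 0" --pt "-1 0 -0.4 0 0" --pt "-1 0 -0.6 0 0" --pt "-1 0 -0.8 0 0" --pt "-1 0.04 -0.98 0 0" --pt "-1 0.04 -0.98 0 0" --pt "-1 0.04 -0.98 0 0"

```text
time_s: 3.0
position: [0.5686, -0.2092, 0.2304]
tcp_rot: [[-1.0, 0.001, -0.001], [0.001, 1.0, 0.001], [0.001, 0.001, -1.0]]
force: [-0.5, 1.1, 0.9]
opening: 0.447
grasp_force: 0.0
```

```bash
python3 - <<'E'
from h import *
import pickle
c=capture("wrist");s=read_state();pickle.dump(c,open("w3.pkl","wb"))
print(c["pose"].round(4).tolist(),s["position"])
d=pickle.load(open("w2.pkl","rb"))
W=np.zeros((600,800,3),np.uint8)
W[:300,:]=cv2.resize(d["color"][60:216,48:464,::-1],(800,300),interpolation=cv2.INTER_CUBIC)
W[300:,:]=cv2.resize(c["color"][60:216,48:464,::-1],(800,300),interpolation=cv2.INTER_CUBIC)
cv2.imwrite("pics/w23.png",W)
E
```

```text
[[0.0025, 0.9709, 0.2394, 0.5024], [1.0, -0.0023, -0.001, -0.208], [-0.0004, 0.2394, -0.9709, 0.3855], [0.0, 0.0, 0.0, 1.0]] [ 0.5685616  -0.20805444  0.23032953]
```

View pics/w23.png

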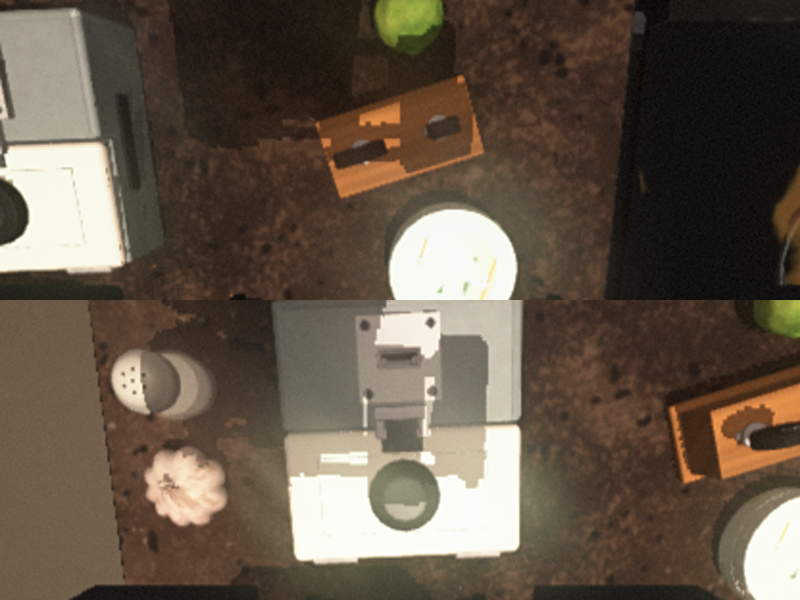

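Upper half: stand with the round head seen edge-on at (360,153) and the other key at (443,127). Lower half: plate screws at (365,323), (431,321), (433,392), (369,394), slot at (400,355), vent at (404,495).

```bash
python3 - <<'E'
from h import *
import pickle
t,s,a,b=[pickle.load(open(n+".pkl","rb")) for n in("top","scene","w2","w3")]
P=lambda u,v:(48+(u+.5)/1.923-.5,60+(v+.5)/1.923-.5)
B=lambda u,v:P(u,v-300)
# keys: dark blobs inside the stand area
g=a["color"].max(2).astype(int)
for (u0,v0,u1,v1) in((325,130,395,175),(418,105,470,145)):
    x0,y0=map(int,P(u0,v0));x1,y1=map(int,P(u1,v1))
    m=(g[y0:y1,x0:x1]<45).astype(np.uint8)
    n,l,st,ce=cv2.connectedComponentsWithStats(m);i=1+st[1:,4].argmax()
    r=cv2.minAreaRect(np.argwhere(l==i)[:,::-1].astype(np.float32)+[x0,y0] if 0 else np.float32(np.argwhere(l==i)[:,::-1]+[x0,y0]))
    q=cv2.boxPoints(r);print("key",st[i,4],r)
    print(" c z.087",onz(a,*r[0],.087).round(4),"z.071",onz(a,*r[0],.071).round(4))
    W=[onz(a,*k,.08)for k in q];print(" box",[w[:2].round(4).tolist() for w in W])
S=[onz(a,*P(*k),.045) for k in((317,122),(462,77),(483,152),(340,197))]
print("stand",np.mean(S,0).round(4),[w[:2].round(4).tolist() for w in S],"yaw",[np.degrees(np.arctan2(*(p-q)[:2]*[-1,1])).round(1) if 0 else np.degrees(np.arctan2(-(p-q)[0],(p-q)[1])).round(1) for p,q in((S[1],S[0]),(S[2],S[3]))])
C=[onz(b,*B(*k),.076) for k in((365,323),(431,321),(433,392),(369,394))]
print("plate",np.mean(C,0).round(4),"slot",onz(b,*B(400,355),.076).round(4),[np.degrees(np.arctan2(-(p-q)[0],(p-q)[1])).round(1) for p,q in((C[1],C[0]),(C[2],C[3]))],[np.degrees(np.arctan2((p-q)[1],(p-q)[0])).round(1) for p,q in((C[3],C[0]),(C[2],C[1]))])
L=[onz(b,*B(*k),.070) for k in((285,431),(521,424),(520,549),(295,560))]
print("lid",[w[:2].round(4).tolist() for w in L])
print("vent",[onz(b,*B(404,495),z).round(4) for z in(.075,.085)])
pv,e=tri(b,B(404,492),s,(236+ (465-300)/4+ -1,165+(360-300)/4));print("vent tri",pv,e)
E
```

```text
key 4 ((246.1999969482422, 135.6000213623047), (3.1622774600982666, 0.6324554085731506), 71.56504821777344)
 c z.087 [0.5049 0.0299 0.087 ] z.071 [0.5056 0.0295 0.071 ]
 box [[0.5037, 0.0289], [0.5035, 0.0295], [0.5067, 0.0306], [0.5069, 0.03]]Traceback (most recent call last):
  File "<stdin>", line 11, in <module>
ValueError: attempt to get argmax of an empty sequence
```

```bash
cat > m.py <<'E'
from h import *
import pickle
t,s,a,b=[pickle.load(open(n+".pkl","rb")) for n in("top","scene","w2","w3")]
P=lambda u,v:(48+(u+.5)/1.923-.5,60+(v+.5)/1.923-.5)
B=lambda u,v:P(u,v-300)
E
python3 - <<'E'
from m import *
im=a["color"].astype(int); g=im[:,:,0]-im[:,:,2]
for (u0,v0,u1,v1) in((325,130,395,175),(418,105,470,145)):
    x0,y0=map(int,P(u0,v0));x1,y1=map(int,P(u1,v1))
    m=((g[y0:y1,x0:x1]<22)&(im[y0:y1,x0:x1].max(2)<100)).astype(np.uint8)
    n,l,st,ce=cv2.connectedComponentsWithStats(m);i=1+st[1:,4].argmax()
    for row in l: print("".join(".#"[int(v==i)] for v in row))
    r=cv2.minAreaRect(np.float32(np.argwhere(l==i)[:,::-1]+[x0,y0]))
    print("key",st[i,4],np.round(r[0],1),np.round(r[1],1),r[2])
    print(" c z.087",onz(a,*r[0],.087).round(4),"z.071",onz(a,*r[0],.071).round(4))
    print(" box",[onz(a,*k,.08)[:2].round(4).tolist() for k in cv2.boxPoints(r)])
yaw=lambda p,q:np.degrees(np.arctan2(-(p-q)[0],(p-q)[1])).round(1)
S=[onz(a,*P(*k),.045) for k in((317,122),(462,77),(483,152),(340,197))]
print("stand",np.mean(S,0).round(4),[w[:2].round(4).tolist() for w in S],yaw(S[1],S[0]),yaw(S[2],S[3]))
C=[onz(b,*B(*k),.076) for k in((365,323),(431,321),(433,392),(369,394))]
print("plate",np.mean(C,0).round(4),"slot",onz(b,*B(400,355),.076).round(4),yaw(C[1],C[0]),yaw(C[2],C[3]),[np.degrees(np.arctan2((p-q)[1],(p-q)[0])).round(1) for p,q in((C[3],C[0]),(C[2],C[1]))])
L=[onz(b,*B(*k),.070) for k in((285,431),(521,424),(520,549),(295,560))]
print("lid",[w[:2].round(4).tolist() for w in L])
print("vent",[onz(b,*B(404,495),z).round(4) for z in(.075,.085)])
print("vent tri",tri(b,B(404,492),s,(235+(465-300)/4,165+(360-300)/4)))
E
```

```text
.....................................
.....................................
.....................................
.....................................
.....................................
.....................................
.....................................
...........................####......
..........................#####......
...........................####......
..........................#...##.....
............................#####....
............................##.......
............................#........
.....................................
.....................................
.....................................
.....................................
.....................................
.....................................
.....................................
.....................................
.....................................
key 24 [244.5 136.5] [5.8 4.9] 63.43495178222656
 c z.087 [0.5059 0.0281 0.087 ] z.071 [0.5066 0.0276 0.071 ]
 box [[0.5046, 0.0241], [0.5022, 0.0289], [0.5078, 0.0317], [0.5102, 0.0269]]
...........................
..........
[... 492 characters left out ...]
.
...........................
...........................
key 3 [281.8 122.8] [0.7 1.4] 45.0
 c z.087 [0.4916 0.0676 0.087 ] z.071 [0.4915 0.0692 0.071 ]
 box [[0.4918, 0.0675], [0.4907, 0.0685], [0.4913, 0.0691], [0.4923, 0.068]]
stand [0.5017 0.0404 0.045 ] [[0.492, -0.0116], [0.4651, 0.0785], [0.5105, 0.0932], [0.5392, 0.0016]] 16.6 17.4
plate [ 0.4679 -0.2058  0.076 ] slot [ 0.4663 -0.2055  0.076 ] 1.5 1.6 [np.float64(2.5), np.float64(2.5)]
lid [[0.5073, -0.2726], [0.5036, -0.135], [0.5785, -0.1315], [0.5852, -0.2706]]
vent [array([ 0.5443, -0.2032,  0.075 ]), array([ 0.5429, -0.2033,  0.085 ])]
vent tri (array([ 0.53977276, -0.20348207,  0.09602785]), np.float64(2.3282374006341267e-06))
```

>>> step_arm --pt "-1 -0.096 0.014 -0.15 0" --pt "-1 -0.096 0.014 -0.3 0" --pt "-1 -0.096 0.014 -0.42 0" --pt "-1 -0.096 0.014 -0.46 0" --pt "-1 -0.096 0.014 -0.46 0" --pt "-1 -0.096 0.014 -0.46 0"

```text
time_s: 3.65
position: [0.5466, -0.2056, 0.1168]
tcp_rot: [[-1.0, -0.002, 0.002], [-0.002, 1.0, -0.001], [-0.002, -0.001, -1.0]]
force: [-0.0, 0.3, 0.3]
opening: 0.007
grasp_force: 0.0
```

```bash
python3 - <<'E'
from h import *
s=capture("scene");t=capture("top")
W=np.zeros((600,800,3),np.uint8)
p=proj(s,[.545,-.205,.085]);print(p,read_state()["force"],read_state()["position"])
x,y=p.astype(int);W[:,:400]=cv2.resize(s["color"][y-60:y+60,x-40:x+40,::-1],(400,600),interpolation=cv2.INTER_CUBIC)
x,y=proj(t,[.545,-.205,.085]).astype(int);W[:,400:]=cv2.resize(t["color"][y-60:y+60,x-40:x+40,::-1],(400,600),interpolation=cv2.INTER_CUBIC)
cv2.imwrite("pics/v.png",W)
E
```

```text
[275.62471492 181.97566535] [ 0.65412937 -0.53020104  0.63515352] [ 0.54700857 -0.20632615  0.11735222]
```

View pics/v.png

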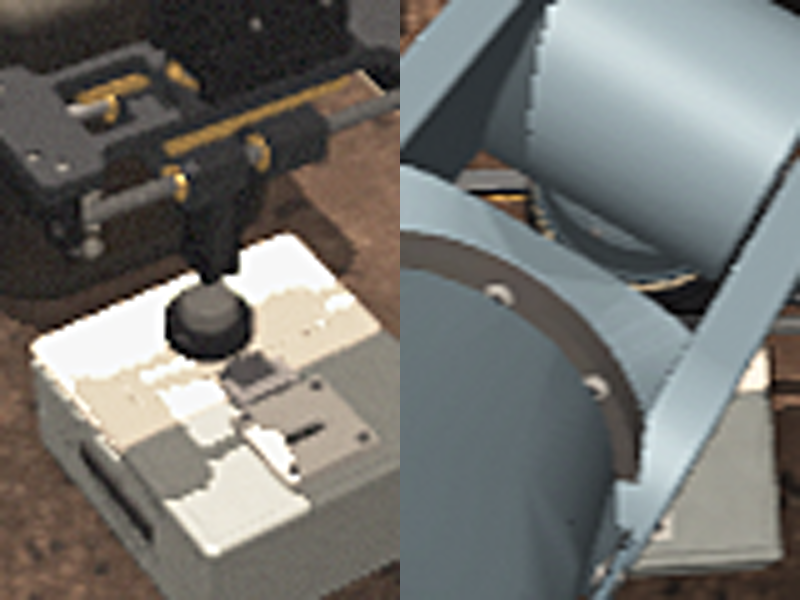

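The fingers stand over the button (213,315 in the left half).

>>> step_arm --pt "-1 -0.006 0 -0.03 0" --pt "-1 -0.006 0 -0.06 0" --pt "-1 -0.006 0 -0.08 0" --pt "-1 -0.006 0 -0.09 0" --pt "-1 -0.006 0 -0.1 0" --pt "-1 -0.006 0 -0.1 0"

```text
time_s: 4.35
position: [0.5447, -0.2064, 0.0941]
tcp_rot: [[-1.0, -0.001, 0.001], [-0.001, 1.0, -0.001], [-0.001, -0.001, -1.0]]
force: [-5.5, 2.1, 24.2]
opening: 0.011
grasp_force: 12.1
```

>>> step_arm --pt "-1 0 0 -0.01 0" --pt "-1 0 0 -0.016 0" --pt "-1 0 0 -0.016 0"

```text
time_s: 4.65
position: [0.5448, -0.2065, 0.0937]
tcp_rot: [[-1.0, -0.001, 0.002], [-0.001, 1.0, -0.002], [-0.002, -0.002, -1.0]]
force: [-10.6, 5.0, 45.1]
opening: 0.007
grasp_force: 23.0
```

>>> step_arm --pt "-1 0 0 0.014 0" --pt "-1 0 0 0.014 0" --pt "-1 0 0 0.014 0" --pt "-1 0 0 0.014 0" --pt "-1 0 0 0.014 0" --pt "-1 0 0 0.014 0" --pt "-1 0 0 0.014 0" --pt "-1 0 0 0.014 0" --pt "-1 0 0 0.014 0"

```text
time_s: 5.55
position: [0.5447, -0.2064, 0.0941]
tcp_rot: [[-1.0, -0.001, 0.002], [-0.001, 1.0, -0.001], [-0.002, -0.001, -1.0]]
force: [-5.3, 2.5, 26.2]
opening: 0.003
grasp_force: 13.3
```

```bash
python3 - <<'E'
from h import *
s=capture("scene")
x,y=proj(s,[.545,-.205,.085]).astype(int)
cv2.imwrite("pics/v2.png",cv2.resize(s["color"][y-30:y+30,x-30:x+30,::-1],(400,400),interpolation=cv2.INTER_CUBIC))
E
```

```text
(no output)
```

View pics/v2.png

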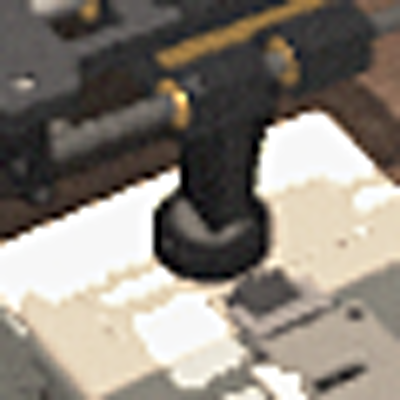

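Button is fully down, pressed inside its ring. I've held it over a second, so I'll release it and go over to the key.

>>> step_arm --pt "-1 0 0 0.06 0" --pt "-1 0 0 0.16 0" --pt "-1 0 0.1 0.24 -0.045" --pt "-0.1 -0.02 0.26 0.24 -0.09" --pt "-0.1 -0.05 0.42 0.24 -0.135" --pt "-0.1 -0.09 0.58 0.24 -0.18" --pt "-0.1 -0.12 0.74 0.24 -0.225" --pt "-0.1 -0.143 0.87 0.24 -0.27" --pt "-0.1 -0.143 0.88 0.24 -0.315" --pt "-0.1 -0.143 0.88 0.24 -0.36" --pt "-0.1 -0.143 0.88 0.24 -0.405" --pt "-0.1 -0.143 0.88 0.24 -0.405" --pt "-0.1 -0.143 0.88 0.24 -0.405"

```text
time_s: 6.9
position: [0.5083, 0.0138, 0.1497]
tcp_rot: [[-0.297, 0.955, -0.001], [0.955, 0.297, 0.0], [0.0, -0.001, -1.0]]
force: [-0.5, 0.1, 0.2]
opening: 0.451
grasp_force: 0.0
```

```bash
python3 - <<'E'
from m import *
print(read_state()["position"],np.degrees(np.arctan2(*read_state()["tcp_rot"][:2,1][::-1])))
for n,u,v in(("rA",333,160),("rB",387,147),("mid",360,153),("oth",443,127)): print(n,onz(a,*P(u,v),.084).round(4))
print(tri(a,P(360,155),s,(155+148/4-.4,215+78/4-.4)))
print(tri(a,P(360,155),t,(165+224/6-.4,170+117/6-.4)))
# vent state and stand view
c=capture("scene");q=capture("top")
W=np.zeros((480,800,3),np.uint8)
x,y=proj(c,[.51,.015,.09]).astype(int);W[:,:400]=cv2.resize(c["color"][y-48:y+48,x-40:x+40,::-1],(400,480),interpolation=cv2.INTER_CUBIC)
x,y=proj(c,[.545,-.205,.085]).astype(int);W[:,400:]=cv2.resize(c["color"][y-48:y+48,x-40:x+40,::-1],(400,480),interpolation=cv2.INTER_CUBIC)
cv2.imwrite("pics/k1.png",W)
E
```

```text
[0.508266   0.01382481 0.14972343] 17.296376044234787
rA [0.5129 0.0024 0.084 ]
rB [0.5057 0.0329 0.084 ]
mid [0.509  0.0177 0.084 ]
oth [0.4947 0.0641 0.084 ]
(array([0.5105607 , 0.01495703, 0.070423  ]), np.float64(0.003630839236564931))
(array([0.51121716, 0.0167397 , 0.072606  ]), np.float64(0.0009323792438562774))
```

View pics/k1.png

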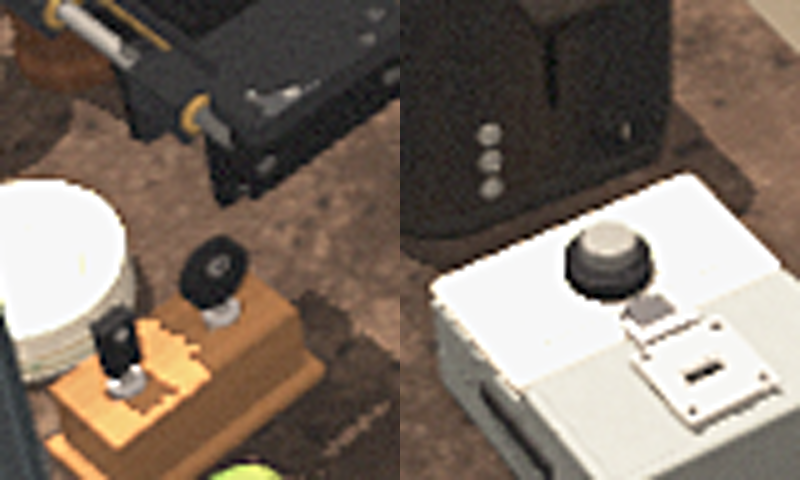

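Vent is up again (right half), and both keys stand in the stand with the open fingers above the round head. I'll descend and grip.

>>> step_arm --pt "-0.1 0.006 0.006 -0.1 0" --pt "-0.1 0.006 0.006 -0.2 0" --pt "-0.1 0.006 0.006 -0.28 0" --pt "-0.1 0.006 0.006 -0.34 0" --pt "-0.1 0.006 0.006 -0.36 0" --pt "-0.1 0.006 0.006 -0.36 0" --pt "-0.1 0.006 0.006 -0.36 0"

```text
time_s: 7.7
position: [0.5104, 0.0152, 0.0605]
tcp_rot: [[-0.295, 0.955, 0.001], [0.955, 0.295, -0.0], [-0.0, 0.001, -1.0]]
force: [0.4, -0.2, 0.3]
opening: 0.451
grasp_force: 0.0
```

>>> step_arm --pt "-1 0 0 0 0" --pt "-1 0 0 0 0" --pt "-1 0 0 0 0" --pt "-1 0 0 0 0" --pt "-1 0 0 0 0" --pt "-1 0 0 0 0" --pt "-1 0 0 0 0" --pt "-1 0 0 0 0"

```text
time_s: 8.5
position: [0.5103, 0.0154, 0.0602]
tcp_rot: [[-0.295, 0.956, 0.001], [0.956, 0.295, -0.0], [-0.0, 0.001, -1.0]]
force: [0.5, 0.6, 1.3]
opening: 0.096
grasp_force: 30.0
```

>>> step_arm --pt "-1 0 0 0.06 0" --pt "-1 0 0 0.14 0" --pt "-1 0 0 0.24 0" --pt "-1 0 0 0.34 0" --pt "-1 0 0 0.4 0" --pt "-1 0 -0.06 0.4 -0.02" --pt "-1 -0.03 -0.2 0.4 -0.04" --pt "-1 -0.06 -0.36 0.4 -0.06" --pt "-1 -0.1 -0.52 0.4 -0.084" --pt "-1 -0.13 -0.68 0.4 -0.084" --pt "-1 -0.15 -0.8 0.4 -0.084" --pt "-1 -0.169 -0.87 0.4 -0.084" --pt "-1 -0.169 -0.892 0.37 -0.084" --pt "-1 -0.169 -0.892 0.32 -0.084" --pt "-1 -0.169 -0.892 0.29 -0.084" --pt "-1 -0.169 -0.892 0.29 -0.084" --pt "-1 -0.169 -0.892 0.29 -0.084"

```text
time_s: 10.2
position: [0.4677, -0.2067, 0.1322]
tcp_rot: [[-0.036, 0.999, -0.001], [0.999, 0.036, 0.001], [0.001, -0.001, -1.0]]
force: [0.5, 0.5, 0.2]
opening: 0.101
grasp_force: 30.0
```

```bash
python3 - <<'E'
from h import *
c=capture("scene");w=capture("wrist");r=read_state();print(r["position"],r["tcp_rot"].round(3).tolist(),r["force"],r["moment"],r["grasp_force"],r["opening"])
import pickle;pickle.dump(c,open("s2.pkl","wb"));pickle.dump(w,open("w4.pkl","wb"))
W=np.zeros((480,800,3),np.uint8)
x,y=proj(c,[.468,-.2075,.085]).astype(int);print(x,y);W[:,:400]=cv2.resize(c["color"][y-30:y+30,x-25:x+25,::-1],(400,480),interpolation=cv2.INTER_CUBIC)
print(proj(c,r["position"]-[0,0,.0455]),proj(c,[.468,-.2075,.076]))
W[:300,400:]=cv2.resize(w["color"][:,:,::-1],(400,300),interpolation=cv2.INTER_AREA)
cv2.imwrite("pics/k2.png",W)
E
```

```text
[ 0.46809577 -0.20721413  0.13278944] [[-0.036, 0.999, 0.0], [0.999, 0.036, -0.0], [-0.0, 0.0, -1.0]] [ 1.00051816  0.06509697 -0.37477051] [-0.08729673 -0.01127039 -0.06496803] 29.999843845143914 0.0995783961467038
294 203
[294.81062003 202.63591327] [294.76384369 206.28555915]
```

View pics/k2.png

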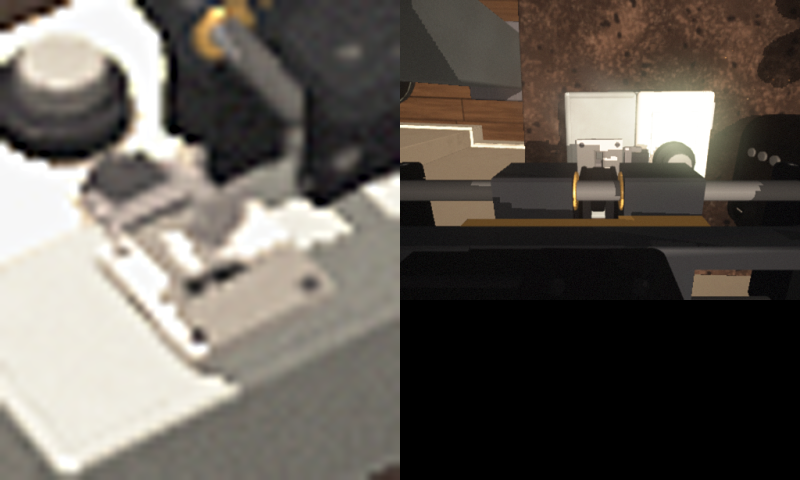

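Left: blade tip at about (212,250) in the crop, just above the slot at (218,275), roughly aligned. I'll descend gently while watching the force.

>>> step_arm --pt "-1 0 -0.002 -0.02 0" --pt "-1 0 -0.002 -0.035 0" --pt "-1 0 -0.002 -0.048 0" --pt "-1 0 -0.002 -0.056 0" --pt "-1 0 -0.002 -0.062 0" --pt "-1 0 -0.002 -0.062 0"

```text
time_s: 10.9
position: [0.4682, -0.2083, 0.1169]
tcp_rot: [[-0.035, 0.999, 0.001], [0.999, 0.035, -0.0], [-0.0, 0.001, -1.0]]
force: [1.5, -0.2, -1.8]
opening: 0.1
grasp_force: 30.0
```

>>> step_arm --pt "-1 0 0 -0.01 0" --pt "-1 0 0 -0.018 0" --pt "-1 0 0 -0.026 0" --pt "-1 0 0 -0.026 0"

```text
time_s: 11.3
position: [0.4682, -0.2083, 0.1104]
tcp_rot: [[-0.035, 0.999, 0.001], [0.999, 0.035, -0.0], [-0.0, 0.001, -1.0]]
force: [2.6, 0.2, -1.3]
opening: 0.098
grasp_force: 30.0
```

>>> step_arm --pt "-1 0.002 0 -0.006 0" --pt "-1 0.002 0 -0.012 0" --pt "-1 0.002 0 -0.018 0" --pt "-1 0.002 0 -0.022 0" --pt "-1 0.002 0 -0.022 0"

```text
time_s: 11.8
position: [0.4683, -0.2081, 0.1049]
tcp_rot: [[-0.035, 0.999, 0.0], [0.999, 0.035, 0.0], [0.0, 0.0, -1.0]]
force: [2.3, -0.0, -1.7]
opening: 0.098
grasp_force: 30.0
```

>>> step_arm --pt "-1 0.003 0 -0.006 0.006" --pt "-1 0.003 0 -0.012 -0.006" --pt "-1 0.003 0 -0.018 0.006" --pt "-1 0.003 0 -0.024 -0.006" --pt "-1 0.003 0 -0.028 0" --pt "-1 0.003 0 -0.028 0"

```text
time_s: 12.4
position: [0.4685, -0.2079, 0.0977]
tcp_rot: [[-0.037, 0.999, -0.001], [0.999, 0.037, 0.001], [0.001, -0.001, -1.0]]
force: [1.1, -0.4, -0.1]
opening: 0.102
grasp_force: 30.0
```

>>> step_arm --pt "-1 0 0 -0.006 0.006" --pt "-1 0 0 -0.012 -0.006" --pt "-1 0 0 -0.018 0.006" --pt "-1 0 0 -0.023 -0.006" --pt "-1 0 0 -0.027 0" --pt "-1 0 0 -0.027 0" --pt "-1 0 0 -0.027 0"

```text
time_s: 13.1
position: [0.4688, -0.208, 0.0912]
tcp_rot: [[-0.036, 0.999, -0.001], [0.999, 0.036, 0.0], [0.0, -0.001, -1.0]]
force: [-1.0, -0.4, 1.9]
opening: 0.101
grasp_force: 30.0
```

```bash
python3 - <<'E'
from h import *
c=capture("scene");r=read_state();print(r["position"],r["force"])
x,y=294,200
cv2.imwrite("pics/k3.png",cv2.resize(c["color"][y-30:y+30,x-25:x+25,::-1],(400,480),interpolation=cv2.INTER_CUBIC))
E
```

```text
[ 0.46875956 -0.20801053  0.09117138] [-0.42074317  0.09943013  2.33463475]
```

View pics/k3.png

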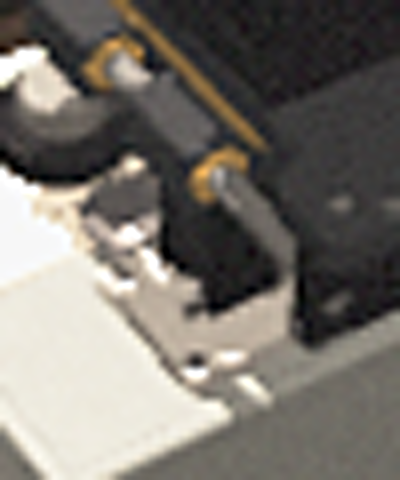

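Fingers sit low over the plate and the collar is hidden behind them. I'll push a little more to feel the seat.

>>> step_arm --pt "-1 0 0 -0.004 0" --pt "-1 0 0 -0.006 0" --pt "-1 0 0 -0.006 0"

```text
time_s: 13.45
position: [0.4688, -0.208, 0.0911]
tcp_rot: [[-0.036, 0.999, -0.0], [0.999, 0.036, -0.0], [-0.0, -0.0, -1.0]]
force: [-2.3, 0.4, 13.1]
opening: 0.106
grasp_force: 30.0
```

Seated at z 0.091, as expected. Next, turn clockwise.

>>> step_arm --pt "-1 0 0 0 0" --pt "-1 0 0 0 0" --pt "-1 0 0 0 -0.03" --pt "-1 0 0 0 -0.06" --pt "-1 0 0 0 -0.09" --pt "-1 0 0 0 -0.12" --pt "-1 0 0 0 -0.15" --pt "-1 0 0 0 -0.18" --pt "-1 0 0 0 -0.18"

```text
time_s: 14.35
position: [0.4691, -0.208, 0.0911]
tcp_rot: [[0.506, 0.862, 0.0], [0.862, -0.506, -0.0], [-0.0, 0.0, -1.0]]
force: [-1.1, 1.6, 13.8]
opening: 0.101
grasp_force: 30.0
```

```bash
python3 - <<'E'
from h import *
r=read_state();print(r["position"],r["force"],r["moment"],r["joint_positions"],r["tcp_rot"][:,1])
E
```

```text
[ 0.46905411 -0.20802201  0.09107239] [-1.08775235  1.63385977 13.79844734] [0.22510708 0.34323394 0.05796501] [-3.64093194e+01  3.43304328e+01  1.04925420e+02 -2.53058788e-03
  4.07164684e+01 -5.98603743e+00] [ 8.62324832e-01 -5.06355267e-01  4.77451681e-04]
```

>>> step_arm --pt "-1 0 0 0 -0.03" --pt "-1 0 0 0 -0.06" --pt "-1 0 0 0 -0.09" --pt "-1 0 0 0 -0.12" --pt "-1 0 0 0 -0.15" --pt "-1 0 0 0 -0.18" --pt "-1 0 0 0 -0.21" --pt "-1 0 0 0 -0.24" --pt "-1 0 0 0 -0.27" --pt "-1 0 0 0 -0.27"

```text
time_s: 15.35
position: [0.4687, -0.2075, 0.0911]
tcp_rot: [[0.982, 0.191, -0.0], [0.191, -0.982, 0.001], [-0.0, -0.001, -1.0]]
force: [-2.1, 2.2, 14.0]
opening: 0.106
grasp_force: 30.0
```

>>> step_arm --pt "-1 0 0 0 -0.02" --pt "-1 0 0 0 -0.04" --pt "-1 0 0 0 -0.06" --pt "-1 0 0 0 -0.06"

```text
time_s: 15.75
position: [0.4687, -0.2074, 0.0911]
tcp_rot: [[1.0, 0.004, -0.0], [0.004, -1.0, 0.001], [-0.0, -0.001, -1.0]]
force: [-2.0, 1.8, 14.6]
opening: 0.101
grasp_force: 30.0
```

```bash
python3 - <<'E'
from h import *
r=read_state();print(r["position"],r["force"],r["moment"],np.degrees(np.arctan2(r["tcp_rot"][1,1],r["tcp_rot"][0,1])))
c=capture("scene");x,y=294,190
cv2.imwrite("pics/k4.png",cv2.resize(c["color"][y-30:y+30,x-40:x+40,::-1],(640,480),interpolation=cv2.INTER_CUBIC))
E
```

```text
[ 0.46869087 -0.2073906   0.09107853] [-1.98829935  1.83816624 14.64868796] [0.53184644 0.41854206 0.13515382] -89.77878946539211
```

View pics/k4.png

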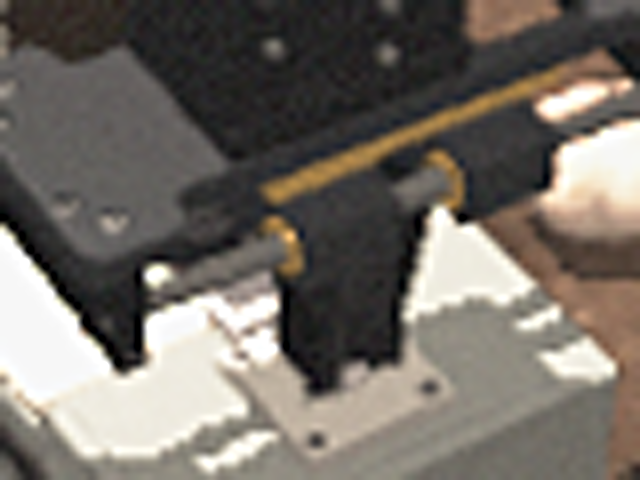

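The head and collar are on the plate, with the gripper turned a quarter. I'll turn slightly further to confirm the stop by moment.

>>> step_arm --pt "-1 0 0 0 -0.012" --pt "-1 0 0 0 -0.02" --pt "-1 0 0 0 -0.02"

```text
time_s: 16.1
position: [0.4687, -0.2074, 0.0911]
tcp_rot: [[0.998, -0.058, -0.001], [-0.058, -0.998, 0.001], [-0.001, -0.001, -1.0]]
force: [-1.8, 3.5, 13.9]
opening: 0.103
grasp_force: 30.0
```

```bash
python3 - <<'E'
from h import *
r=read_state();print(r["position"],r["force"],r["moment"],np.degrees(np.arctan2(r["tcp_rot"][1,1],r["tcp_rot"][0,1])),r["grasp_force"])
E
```

```text
[ 0.46868688 -0.20737657  0.09106225] [-1.81273207  3.4565637  13.92396711] [0.53829159 0.39900385 0.33472792] -93.30270846734115 30.002689445391297
```

>>> step_arm --pt "-1 0 0 0 0.006" --pt "-1 0 0 0 0.006" --pt "-1 0 0 0 0.006" --pt "-1 0 0 0 0.006"

```text
time_s: 16.5
position: [0.4687, -0.2074, 0.0911]
tcp_rot: [[0.999, -0.039, -0.0], [-0.039, -0.999, 0.001], [-0.001, -0.001, -1.0]]
force: [-2.0, 3.0, 14.2]
opening: 0.098
grasp_force: 30.0
```

```bash
python3 - <<'E'
from h import *
r=read_state();print(r["position"],r["force"],r["moment"])
print(hand_in())
E
```

```text
[ 0.46866178 -0.20736823  0.09105672] [-1.99295425  2.96694813 14.15717501] [0.52527121 0.43738677 0.23772855]
the job is handed in; nothing more can be done
None
```

I handed the job in with the vent pressed and released, the round-headed key seated in the lock, and the key held a quarter turn clockwise at its stop; the hand-in gave no verdict back, and the seat and the stop were judged from position, force and moment.

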